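# Knock a stuck chocolate out of its mould

### The job

A chocolate is stuck in the pocket of the white mould block. Take the C-shaped knockout iron by its blue handle, reach its brass pin in under the mould, find the hidden knockout hole by feel and gently push the pin up until the chocolate stands well proud (at least 12 mm higher than it sat), then stand the iron upright on the bench clear of the mould. Lift the chocolate out and set it down flat, right way up, in the middle of the white tray, without forcing the iron against the mould or the chocolate (keep below 25 N) and without disturbing the other things.

Things in the scene. Friction and masses are not known exactly. Their poses are not given: they have to be found in the camera images.
- pocket (a point): Centre of the floor of the mould's pocket, 58 mm above the bench; axes are the mould's, z up. The pocket is 42 mm (x) by 58 mm (y), open at the top, 32 mm deep. The chocolate is stuck in it.
- mould_front (a point): Middle of the top edge of the mould on its -x side (towards the robot), 90 mm above the bench, 45 mm from the pocket's centre. The mould is a fixed white block, 90 mm along its x, 130 mm along its y. It stands on two steel legs at y = +-51 to +-65 mm (feet out to +-75 mm); between them the space below is open from this side, 102 mm wide and 50 mm high.
- underside (a point): On the flat underside of the mould, 50 mm above the bench, below the pocket's centre. The floor there is 8 mm thick with one through hole, 12 mm square, whose centre is 8 mm (level) from this point, in a direction that differs each time, anywhere round the full circle, and cannot be seen from above: it must be felt for with the pin from below. Elsewhere the floor is solid.
- cheeks (a point): Middle of the pocket between two white spring cheeks on its x faces, which grip the chocolate from 12 to 24 mm above the pocket's floor. Pushing the chocolate up takes about 4 to 12 N; it then stays at the height to which it was pushed, so long as the cheeks still grip it.
- choc_center (a point): Centre (half-way up) of the stuck chocolate: a dark brown block with an ivory bead oval on top, 40 mm along its x, 56 mm along its y, 28 mm high, about 85 g. It sits on the pocket's floor, its axes along the mould's, its top 4 mm below the mould's top; this point starts 14 mm above the pocket's floor.
- iron_grip (a point): Centre of the iron's blue handle, a 22 mm square upright grip 45 mm high, from 120 to 165 mm above the iron's underside (this point: 142.5 mm). The iron is one loose piece, about 0.26 kg (heavy handle, light frame), standing on the bench: a C seen from its side, open towards its +x. Handle and pin are on one upright line. It goes round the mould's -x edge, its x along the mould's x.
- iron_pin (a point): Rounded tip of the polished, slippery brass pin (8 mm diameter), straight below the handle, 38 mm above the iron's underside, 26 mm above the base bar's top; z along the pin, x to the open side of the C. The base bar is 12 mm thick and 30 mm wide, from x = +14 to -77 mm. With the pin in the hole the bar meets the mould's underside, a hard stop, when the chocolate has risen 18 mm.
- iron_column (a point): Foot of the iron's column, at its underside, 71 mm behind (-x of) the pin. The column is 12 mm (x) by 20 mm (y), up to 120 mm high; its foot is 24 mm (x) by 60 mm (y) and 12 mm high.
- iron_arm (a point): Underside of the iron's upper arm, 108 mm above the iron's underside, half-way between column and handle. The arm is 12 mm thick and 20 mm wide and carries the handle on its top at the open end. The balance point lies about 25 mm behind the handle: a slack grip lets the iron pitch slowly.
- tray: White fixed tray, 150 by 150 mm outside, walls 4 mm thick and 18 mm high, floor about 4 mm thick; origin at the centre of its underside, on the bench.
- egg_a: Bystander: decorated chocolate egg lying on an ivory foot, 100 mm long, 72 mm high, origin under its centre. Leave alone.
- egg_b: Bystander: smaller egg, 80 mm long, 58 mm high, origin under its centre. Leave alone.
- egg_c: Bystander: egg as egg_a. Leave alone.
- egg_d: Bystander: egg as egg_b. Leave alone.
- jar: Bystander: ivory jar, 64 mm across, 100 mm high, origin under its centre. Leave alone.
- bowl: Bystander: steel bowl, 120 mm across, 55 mm high, origin under its centre. Leave alone.
- spatula: Bystander: spatula lying flat on the bench, handle to its -x. Leave alone.

How it is judged (in metres and radians):
On the way, in this order (a step that is already met when the one before it is completed fails the run):
1. the iron's pin has pushed the chocolate up at least 12 mm above its seat, with no finger on the chocolate (z of choc_center in the frame of pocket above 0.026 m and contact force between iron and choc above 0.2 N and contact force between the fingers and choc below 0.1 N), for 0.1 s.
2. the iron stands upright on the bench, let go, its pin more than 100 mm from the pocket, the chocolate still standing up in the pocket (height (world z) of iron_pin below 0.043 m and angle between iron_pin's own z axis and vertical below 0.08 rad and horizontal distance between iron_pin and pocket above 0.1 m and contact force between the fingers and iron below 0.1 N and z of choc_center in the frame of pocket above 0.022 m and horizontal distance between choc_center and pocket below 0.01 m), for 0.1 s.
At the end, for the whole second after the job is handed in: The chocolate lies flat and right way up on the tray's floor, its centre within 35 mm of the tray's centre, at rest; the iron stands upright on the bench (within 0.08 rad), let go and at rest, its pin more than 100 mm from the pocket's centre (height (world z) of iron_pin below 0.043 m and angle between iron_pin's own z axis and vertical below 0.08 rad and horizontal distance between iron_pin and pocket above 0.1 m and contact force between the fingers and iron below 0.1 N and horizontal distance between choc_center and tray below 0.035 m and height (world z) of choc_center below 0.024 m and angle between choc_center's own z axis and vertical below 0.12 rad and linear speed of each of choc, iron below 0.02 m/s); the robot touches nothing.
It fails at once if the iron presses on the mould with more than 25 N (contact force between iron and mould above 25 N).
It fails at once if the iron presses on the chocolate with more than 25 N (contact force between iron and choc above 25 N).
It fails at once if the chocolate is tipped over (more than 0.7 rad) (angle between choc_center's own z axis and vertical above 0.7 rad).
It fails at once if a bystander is moved by more than 25 mm (distance of any of egg_a, egg_b, egg_c, egg_d, jar, bowl, spatula from where it was at the start of the episode above 0.025 m).
It also fails if it takes over 72 s, if anything falls off the work surface, if the arm or the gripper's body presses on something with over 40 N, if the wrist force passes 120 N, or if a joint passes its speed limit or range.

### The arm

A 6-joint arm with a two-finger parallel gripper is mounted at the origin on the work surface. World frame = base frame: x ahead of the robot, y to its left, z up, the work surface at z = 0. Lengths are in m, angles in degrees, forces in N, time in s.
With the tool pointing down it reaches from about 0.35 to 0.875 m from the base axis. Payload 4.2 kg.
Tool frame: the origin (TCP) lies between the finger pads; the fingertips stand 14 mm ahead of it and the grasp point (between the pads) lies 5 mm behind it (r.tcp_to_tips is the distance from the TCP to the fingertips, in m); y points along the fingers, x is the direction in which the jaws open and shut, and the axes are right-handed (so a half turn about y gives the same grasp; the last joint's range is limited). The gripper opens to 87 mm and grips with 3 to 60 N. Pads are 19 mm wide; open, the fingers measure 117 mm over their backs; the gripper's body (75 mm by 190 mm) begins 51 mm behind the grasp point.
Start: joints at [-56.459, 22.042, 0.453, 0, -68.411, -14.817], TCP at [0.201, -0.592, 0.237] pointing down, gripper open.
Joint ranges: [-179.83, 179.83], [-69.29, 118.12], [-61.27, 80.66], [-181.25, 117.63], [-171.15, -9.14], [-177.46, 177.46]. Speed limits (degrees/s): [159.86, 159.86, 180, 180, 180, 180].

### API

Orientations are given as a 3x3 rotation matrix whose columns are the frame's x, y, z axes.
In Python, from station import sense, optics, ticket, r gives the robot as it stands.
- The arm moves only by the tool carry_out, never from a script. Its argument "steps" is a list that holds one entry, the list of rows, each a list of 6 numbers: the shift along the world's x, y, z in cm, then the turn, a rotation vector about the world's x, y, z in rad. A call has 1 to 20 rows; each row is the pose to reach, as a shift and turn from the pose commanded when the call began; what a row does not reach only later rows make up. A row lasts 1/8 s, in which the tool goes at most 62.5 mm and 10.7 degrees, less where a joint would pass 70% of its speed; a pose out of reach is approached as far as the arm can. A call with a gripper value outside its range is refused whole. "fingers" is the closure in counts, from 0 (fully open) to 255 (shut), set as the call begins (left out, the last holds). The fingers move at their own pace and stop on an object; the grip force is fixed at half the most. Time passes only in rows, so rows that repeat a pose let the fingers close. It gives the time, the measured TCP pose, the force and the opening at its end, in the units of the state.
- sense(): the state, without advancing time (a new reading comes with each control period).
- optics.capture(name): name is "scene" or "top" or "wrist"; returns a dict with "image" (480x640x3 uint8, red, green, blue), "fov_y" (degrees; the focal length in pixels is half the picture's height over the tangent of half this angle, whatever the lens; pixels are square), "cx", "cy" (the principal point, pixels), "rvec" (rotation vector, rad) and "tvec" (3), from world to camera coordinates, as OpenCV has them. Camera axes: x right, y down, z forward; pixel columns grow to the right and rows downward; lengths in m; the calibration is good to about 2 mm. A picture is of the moment at which its call begins. There is no depth.
- ticket.finish_job(): hands the job in, once; it reports no verdict.
The state is a dict: "time_s": time; "joints": joint angles; "joint_velocities": joint speeds; "effort": joint torques, N m; "tcp_pos": TCP position; "ee_rot": TCP orientation; "wrist_force": force on the tool from outside, world axes, zero at the start; "moment": the same for the moment, N m; "gripper_width": opening from 0.0 (shut) to 1.0 (fully open).
Only numpy, scipy, OpenCV 4.12 (cv2) and the standard library are available. Lean on these libraries where they do the work, as an engineer would, in place of code of your own. Each camera call takes 0.05 s, during which the arm holds its last target.

## Working session

There is one attempt and no reset: what is moved stays moved. The work goes in short steps, Python scripts to look and compute and a tool call to move; the robot and the scene stay as the last step left them, time stands still between calls to the robot, and variables do not carry over. Pictures are saved under pics/ and viewed, and the job is handed in when it is done.

Besides the shell and the picture viewer there is one more tool, called after "Emit:" by a JSON object that holds its "name" and its "arguments". carry_out: Moves the arm, as the interface text tells. Its arguments: {"type":"object","properties":{"steps":{"type":"array","items":{"type":"array","items":{"type":"array","items":{"type":"number"}}}},"fingers":{"type":"number"}},"required":["steps"]}

```bash
ls; mkdir -p pics; python3 - <<'E'
from station import sense, optics, ticket, r
import cv2,numpy as np
s=sense();print(s)
for n in("scene","top","wrist"):
    c=optics.capture(n);cv2.imwrite(f"pics/{n}0.png",c["image"][:,:,::-1]);print(n,{k:c[k] for k in c if k!="image"})
E
```

```text
pics
{'time_s': 0.0, 'joints': array([-5.64596792e+01,  2.20914625e+01,  3.81783663e-01, -2.86332917e-02,
       -6.84122856e+01, -1.48176288e+01]), 'joint_velocities': array([ 0.05347784, -0.12026495, -0.00514405,  0.02755314, -0.05379005,
       -0.06007288]), 'effort': array([-1.26738973e-04, -3.90657306e+01,  1.87412131e+01,  4.21978757e+00,
        1.11231304e-02, -1.85868294e-04]), 'tcp_pos': array([ 0.20046836, -0.59138442,  0.2354668 ]), 'ee_rot': array([[-3.20812637e-01, -7.88803399e-04, -9.47142349e-01],
       [ 9.47140176e-01,  2.03096489e-03, -3.20813593e-01],
       [ 2.17667171e-03, -9.99997626e-01,  9.55481892e-05]]), 'wrist_force': array([-0.47994523, -0.12243136, -0.11654748]), 'moment': array([-0.03244969, -0.0214248 ,  0.02469991]), 'gripper_width': 1.001828050668441}
scene {'fov_y': 51.2924526194771, 'cx': 316.20054514377944, 'cy': 236.49215463110536, 'rvec': array([ 2.33848812,  0.69755634, -0.2489835 ]), 'tvec': array([-0.50409589, -0.15104329,  1.56092212])}
top {'fov_y': 44.18286812867318, 'cx': 322.45762180566413, 'cy': 241.438077143697, 'rvec': array([ 2.1728135 , -2.13824605,  0.20061639]), 'tvec': array([0.00735209, 0.61432879, 1.32649129])}
wrist {'fov_y': 67.33603320855121, 'cx': 322.82903222794283, 'cy': 237.04383879622375, 'rvec': array([-1.72671623, -2.40619064, -0.33851593]), 'tvec': array([ 0.62391366, -0.03459489,  0.38972553])}
```

View images.

View pics/scene0.png

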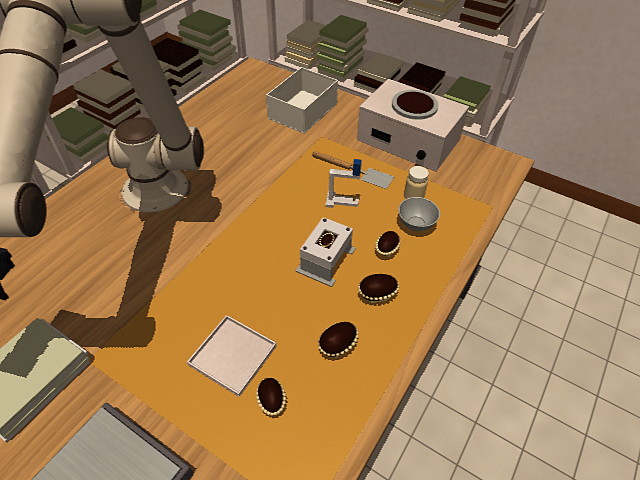

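View pics/top0.png

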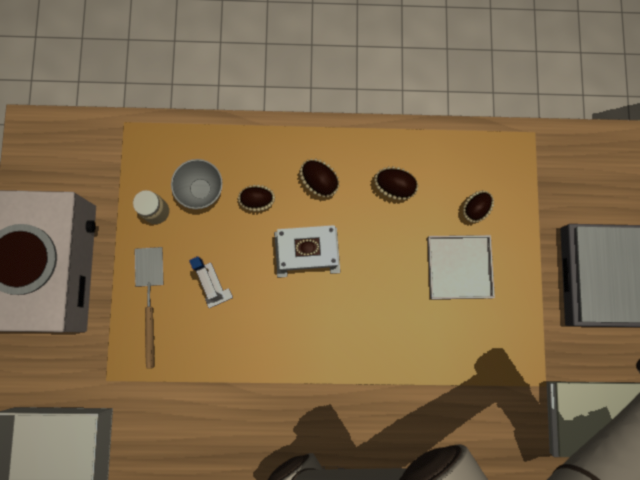

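View pics/wrist0.png

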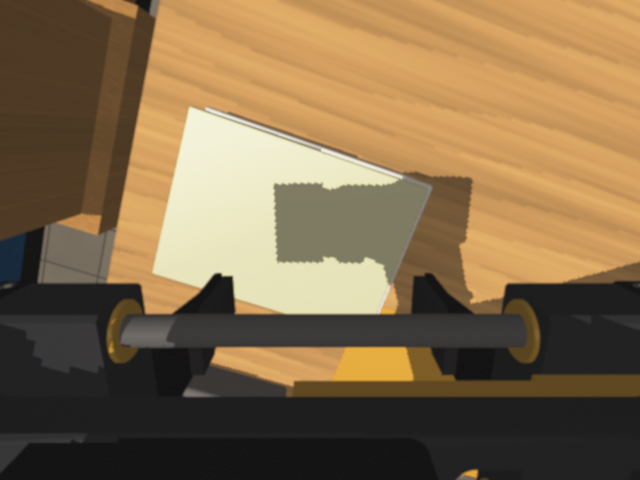

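```bash
cat > h.py <<'E'
from station import sense, optics, ticket, r
import cv2,numpy as np
def cam(n):
    c=optics.capture(n);f=240/np.tan(np.radians(c["fov_y"]/2))
    c["K"]=np.array([[f,0,c["cx"]],[0,f,c["cy"]],[0,0,1]]);c["R"]=cv2.Rodrigues(c["rvec"])[0];c["f"]=f;return c
def ray(c,u,v,z):
    d=c["R"].T@np.array([(u-c["cx"])/c["f"],(v-c["cy"])/c["f"],1]);o=-c["R"].T@c["tvec"]
    return o+d*(z-o[2])/d[2]
def proj(c,P):
    return cv2.projectPoints(np.array(P,float).reshape(-1,3),c["rvec"],c["tvec"],c["K"],None)[0].reshape(-1,2)
def crop(c,x0,y0,x1,y1,k,name):
    im=cv2.resize(c["image"][y0:y1,x0:x1],None,fx=k,fy=k,interpolation=cv2.INTER_CUBIC);cv2.imwrite(f"pics/{name}.png",im[:,:,::-1])
def tri(cs,us):
    A=[];b=[]
    for c,(u,v) in zip(cs,us):
        P=np.hstack([c["R"],c["tvec"].reshape(3,1)]);x=[(u-c["cx"])/c["f"],(v-c["cy"])/c["f"]]
        for i in (0,1): q=P[i]-x[i]*P[2];A.append(q[:3]);b.append(-q[3])
    return np.linalg.lstsq(np.array(A),np.array(b),rcond=None)[:1]
E
python3 - <<'E'
from h import *
t=cam("top");s=cam("scene")
crop(t,130,180,350,320,3,"t1");crop(s,270,140,430,290,4,"s1")
E
```

```text
(no output)
```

View pics/t1.png

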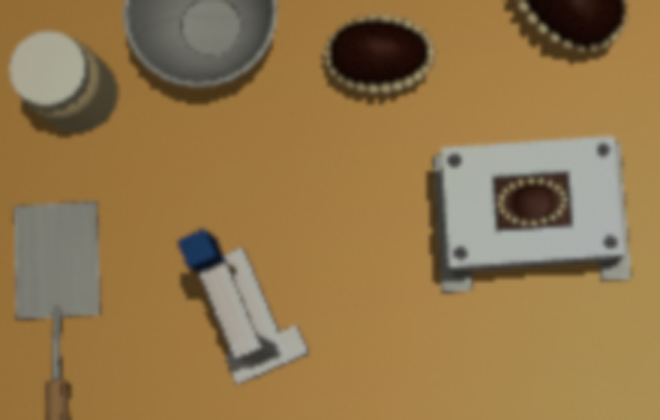

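View pics/s1.png

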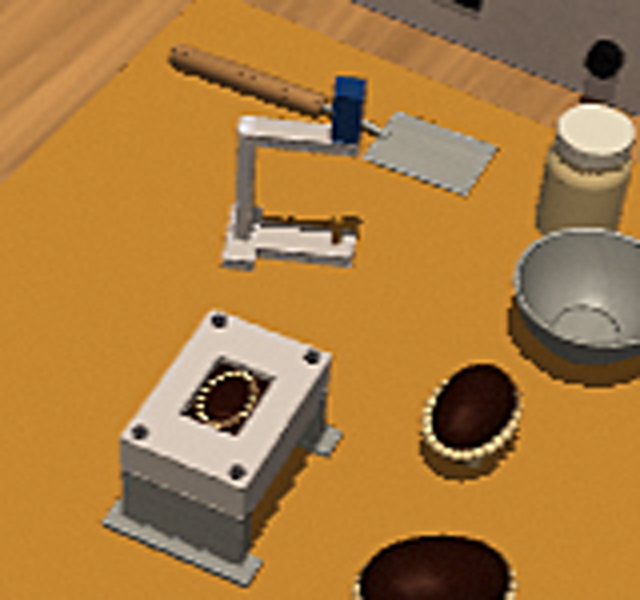

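```bash
cat > m1.py <<'E'
from h import *
t=cam("top");s=cam("scene")
def seg(c,box,lo,hi):
    x0,y0,x1,y1=box;hsv=cv2.cvtColor(c["image"],cv2.COLOR_RGB2HSV);m=cv2.inRange(hsv,lo,hi);k=np.zeros_like(m);k[y0:y1,x0:x1]=m[y0:y1,x0:x1]
    cs,_=cv2.findContours(k,cv2.RETR_EXTERNAL,cv2.CHAIN_APPROX_NONE);return max(cs,key=cv2.contourArea).reshape(-1,2),k
def rect(c,ct,z):
    P=np.array([ray(c,u,v,z)[:2] for u,v in ct]);(cx,cy),wh,a=cv2.minAreaRect((P*1000).astype(np.float32));return cx,cy,wh,a
for n,c,b in(("top",t,(270,220,345,280)),("scene",s,(295,210,360,290))):
    for vmin in (150,180):
        ct,k=seg(c,b,(0,0,vmin),(180,60,255));print(n,vmin,len(ct),cv2.boundingRect(ct),rect(c,ct,.09))
# pocket hole / choc rect
for n,c,b in(("top",t,(285,230,330,262)),("scene",s,(310,226,345,252))):
    ct,k=seg(c,b,(0,0,0),(180,255,110));ct=cv2.convexHull(ct).reshape(-1,2);print(n,"pocket",rect(c,ct,.09))
# handle blue
for n,c,b in(("top",t,(180,250,215,280)),("scene",s,(345,150,370,185))):
    ct,k=seg(c,b,(100,100,30),(130,255,255));m=cv2.moments(k,True);print(n,"blue",cv2.boundingRect(ct),m["m10"]/m["m00"],m["m01"]/m["m00"],rect(c,ct,.165))
ct,k=seg(t,(420,225,500,310),(0,0,150),(180,60,255));print("tray",rect(t,ct,.018))
ct,k=seg(s,(180,310,280,400),(0,0,150),(180,60,255));print("tray",rect(s,ct,.018))
E
python3 m1.py
```

```text
top 150 221 (277, 225, 63, 48) (586.5958251953125, 50.592994689941406, (107.50686645507812, 133.6163330078125), 5.2731852531433105)Traceback (most recent call last):
  File "m1.py", line 10, in <module>
    ct,k=seg(c,b,(0,0,vmin),(180,60,255));print(n,vmin,len(ct),cv2.boundingRect(ct),rect(c,ct,.09))
         ~~~^^^^^^^^^^^^^^^^^^^^^^^^^^^^^
  File "m1.py", line 5, in seg
    cs,_=cv2.findContours(k,cv2.RETR_EXTERNAL,cv2.CHAIN_APPROX_NONE);return max(cs,key=cv2.contourArea).reshape(-1,2),k
                                                                            ~~~^^^^^^^^^^^^^^^^^^^^^^^^
ValueError: max() iterable argument is empty
```

```bash
python3 - <<'E'
from h import *
t=cam("top");s=cam("scene")
I=t["image"];print(I[222:278:2,300].tolist());print(I[250,270:345:2].tolist())
I=s["image"];print(I[215:285:3,325].tolist())
E
crop=1; sed -i 's/for vmin in (150,180):/for vmin in ((160,165) if n=="top" else (180,200)):/' m1.py; python3 m1.py
```

```text
[[170, 130, 72], [170, 130, 73], [170, 135, 82], [170, 169, 156], [171, 175, 168], [171, 176, 168], [171, 176, 168], [170, 174, 167], [109, 109, 104], [77, 61, 47], [116, 101, 74], [60, 41, 30], [48, 27, 20], [49, 27, 19], [65, 46, 34], [96, 81, 61], [75, 58, 45], [98, 96, 92], [170, 175, 169], [170, 175, 170], [171, 176, 171], [171, 175, 170], [160, 164, 159], [80, 77, 72], [73, 55, 30], [109, 84, 45], [169, 134, 76], [170, 135, 77]]
[[169, 129, 71], [153, 116, 64], [72, 54, 29], [60, 59, 53], [120, 123, 117], [170, 175, 167], [171, 176, 168], [171, 175, 167], [171, 175, 168], [171, 175, 168], [171, 176, 168], [171, 175, 168], [137, 140, 134], [91, 77, 59], [102, 86, 64], [65, 46, 34], [42, 22, 14], [48, 27, 20], [56, 35, 26], [64, 40, 32], [67, 45, 35], [59, 37, 28], [70, 52, 40], [125, 114, 88], [76, 57, 44], [107, 107, 104], [170, 175, 171], [171, 176, 172], [171, 175, 172], [171, 175, 172], [171, 175, 172], [171, 175, 173], [170, 175, 172], [163, 166, 161], [152, 138, 111], [169, 137, 79], [170, 138, 78], [170, 137, 78]]
[[197, 132, 48], [191, 180, 174], [53, 46, 45], [216, 200,
[... 890 characters left out ...]
19043, 57.058902740478516), 5.139072418212891)
scene pocket (597.639404296875, 53.155086517333984, (40.11662292480469, 56.39983367919922), 5.226841449737549)
top blue (190, 257, 13, 13) 196.30841121495328 263.2803738317757 (544.5661010742188, 284.33758544921875, (22.836761474609375, 21.208438873291016), 28.24104118347168)
scene blue (353, 159, 8, 17) 356.29464285714283 167.08928571428572 (560.1241455078125, 264.3339538574219, (18.664640426635742, 68.43253326416016), 25.573022842407227)
tray (562.0645751953125, -313.52203369140625, (141.87042236328125, 146.5398712158203), 1.770663857460022)
tray (568.64697265625, -313.8252868652344, (148.63803100585938, 148.9496307373047), 1.9074926376342773)
```

```bash
python3 - <<'E'
from h import *
t=cam("top");s=cam("scene")
a=ray(t,208.3-.33,307.7-.33,.010);b=ray(t,232.3-.33,296.7-.33,.010);print(a,b,np.linalg.norm(a-b),np.degrees(np.arctan2(*(a-b)[:2][::-1]))-90)
print("foot mid",(a+b)/2)
h=tri([t,s],[(196.31,263.28),(356.29,167.09)]);print("handle cen",h)
crop(t,180,245,245,315,9,"t2")
crop(s,315,145,385,215,9,"s2")
E
```

```text
[0.45940546 0.28100614 0.01      ] [0.48584478 0.22624456 0.01      ] 0.060810103745173476 25.77161408708419
foot mid [0.47262512 0.25362535 0.01      ]
handle cen (array([0.54757114, 0.28912223, 0.140569  ]),)
```

View pics/t2.png

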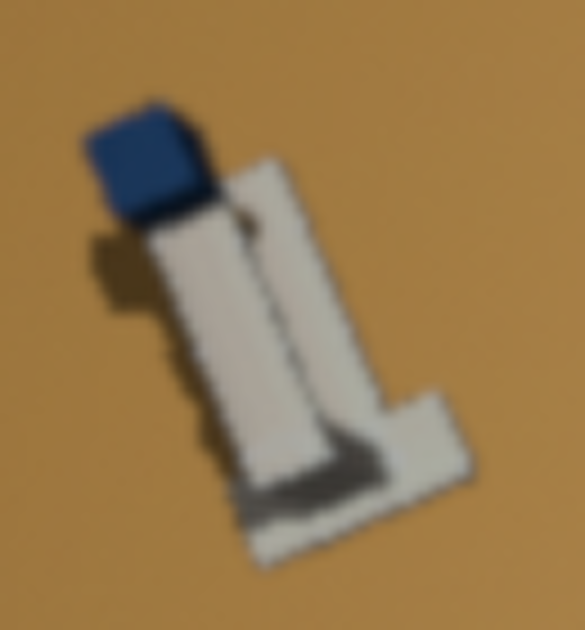

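View pics/s2.png

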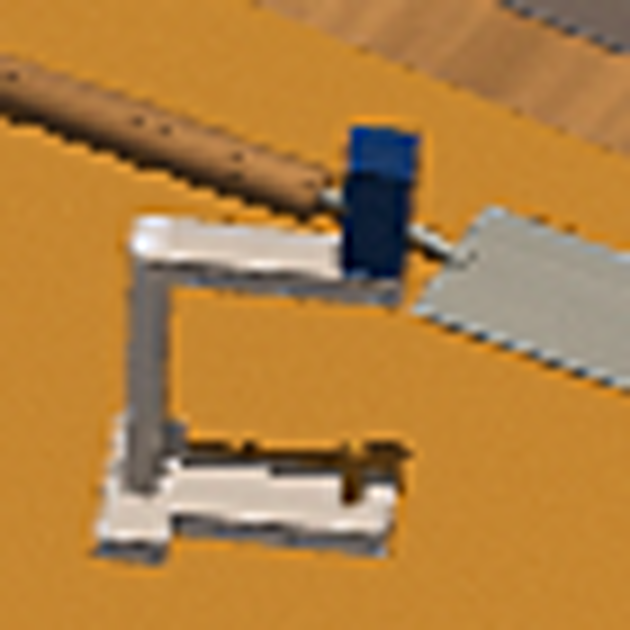

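Emit:
{"name": "carry_out", "arguments": {"steps": [[[34.6,88.0,0.5,0,0,1.688],[34.6,88.0,0.5,0,0,1.688],[34.6,88.0,0.5,0,0,1.688],[34.6,88.0,0.5,0,0,1.688],[34.6,88.0,0.5,0,0,1.688],[34.6,88.0,0.5,0,0,1.688],[34.6,88.0,0.5,0,0,1.688],[34.6,88.0,0.5,0,0,1.688],[34.6,88.0,0.5,0,0,1.688],[34.6,88.0,0.5,0,0,1.688],[34.6,88.0,0.5,0,0,1.688],[34.6,88.0,0.5,0,0,1.688],[34.6,88.0,0.5,0,0,1.688],[34.6,88.0,0.5,0,0,1.688],[34.6,88.0,0.5,0,0,1.688],[34.6,88.0,0.5,0,0,1.688],[34.6,88.0,0.5,0,0,1.688],[34.6,88.0,0.5,0,0,1.688],[34.6,88.0,0.5,0,0,1.688]]], "fingers": 0}}

```text
time_s: 3.02
tcp_pos: [0.5465, 0.2868, 0.2423]
ee_rot: [[-0.904, 0.001, 0.428], [-0.428, 0.0, -0.904], [-0.001, -1.0, -0.0]]
wrist_force: [0.4, 0.0, -0.0]
gripper_width: 1.0
```

```bash
python3 - <<'E'
from h import *
c=cam("wrist");s=sense();print(s["tcp_pos"],s["joints"])
cv2.imwrite("pics/w1.png",c["image"][:,:,::-1])
hsv=cv2.cvtColor(c["image"],cv2.COLOR_RGB2HSV);m=cv2.inRange(hsv,(100,100,30),(130,255,255))
n,l,st,ce=cv2.connectedComponentsWithStats(m);i=1+np.argmax(st[1:,4]);print(st[i],ce[i],ray(c,*ce[i],.165))
E
```

```text
[0.54651142 0.28697642 0.24228318] [ 4.27073439e+01  2.10531606e+01 -2.21253098e-01 -9.95670090e-04
 -6.86768924e+01 -1.73341018e+01]
[ 305  225   32   44 1282] [320.44929797 247.03276131] [0.55054794 0.28427283 0.165     ]
```

View pics/w1.png

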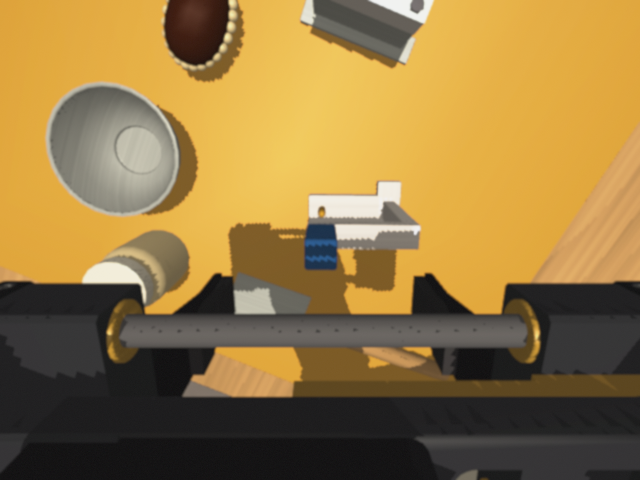

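```bash
python3 - <<'E'
from h import *
c=cam("wrist");print("campos",-c["R"].T@c["tvec"])
a=np.radians(25.4);X=np.array([np.cos(a),np.sin(a)]);Y=np.array([-X[1],X[0]])
for z in(.165,.12):
  P=[[*(np.array([.5475,.289])+.011*i*X+.011*j*Y),z] for i,j in((1,1),(1,-1),(-1,-1),(-1,1))];print(z,proj(c,P).round(1).tolist())
crop(c,290,170,440,290,5,"w2")
E
```

```text
campos [0.57901626 0.2196879  0.3899192 ]
0.165 [[305.3, 270.6], [304.8, 238.9], [338.7, 238.9], [338.3, 270.6]]
0.12 [[308.1, 249.9], [307.8, 222.6], [336.3, 222.6], [336.1, 249.8]]
```

View pics/w2.png

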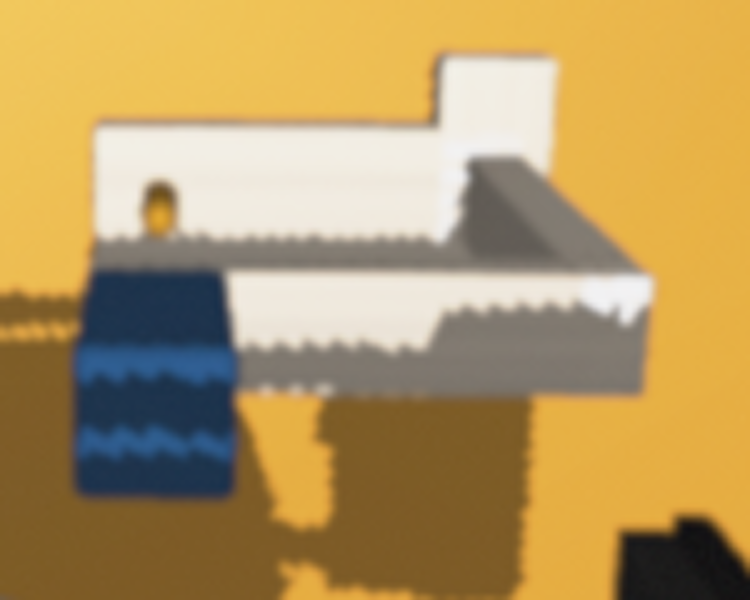

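Emit:
{"name": "carry_out", "arguments": {"steps": [[[0.1,0.2,-3,0,0,0],[0.1,0.2,-6,0,0,0],[0.1,0.2,-8,0,0,0],[0.1,0.2,-10,0,0,0],[0.1,0.2,-10.1,0,0,0],[0.1,0.2,-10.1,0,0,0],[0.1,0.2,-10.1,0,0,0]]], "fingers": 0}}

```text
time_s: 4.0
tcp_pos: [0.5482, 0.2904, 0.1418]
ee_rot: [[-0.903, 0.002, 0.43], [-0.43, 0.001, -0.903], [-0.002, -1.0, -0.0]]
wrist_force: [0.5, -0.2, -0.0]
gripper_width: 0.998
```

Emit:
{"name": "carry_out", "arguments": {"steps": [[[0,0,0,0,0,0],[0,0,0,0,0,0],[0,0,0,0,0,0],[0,0,0,0,0,0],[0,0,0,0,0,0],[0,0,0,0,0,0]]], "fingers": 255}}

```text
time_s: 4.75
tcp_pos: [0.5476, 0.2901, 0.1405]
ee_rot: [[-0.903, -0.0, 0.43], [-0.43, -0.0, -0.903], [0.0, -1.0, 0.0]]
wrist_force: [0.6, -0.9, -1.2]
gripper_width: 0.405
```

Emit:
{"name": "carry_out", "arguments": {"steps": [[[0,0,0,0,0,0],[0,0,0,0,0,0],[0,0,0,0,0,0],[0,0,0,0,0,0]]]}}

```text
time_s: 5.25
tcp_pos: [0.5476, 0.29, 0.1405]
ee_rot: [[-0.903, -0.0, 0.43], [-0.43, -0.0, -0.903], [0.0, -1.0, 0.0]]
wrist_force: [-0.0, -0.0, -0.9]
gripper_width: 0.253
```

Emit:
{"name": "carry_out", "arguments": {"steps": [[[0,0,1,0,0,0],[0,0,2,0,0,0],[-1,-3,2,0,0,-0.05],[-2,-7,2,0,0,-0.12],[-3,-11,2,0,0,-0.18],[-4,-15,2,0,0,-0.24],[-5,-19,2,0,0,-0.3],[-5.7,-22.5,2,0,0,-0.33],[-6,-24,1.5,0,0,-0.351],[-6,-24.7,1,0,0,-0.351],[-6,-24.7,1,0,0,-0.351],[-6,-24.7,1,0,0,-0.351]]]}}

```text
time_s: 6.75
tcp_pos: [0.4882, 0.0439, 0.1505]
ee_rot: [[-0.996, 0.0, 0.094], [-0.094, 0.0, -0.996], [-0.0, -1.0, -0.0]]
wrist_force: [0.3, -0.5, -3.1]
gripper_width: 0.25
```

```bash
python3 - <<'E'
from h import *
t=cam("top");s=cam("scene");w=cam("wrist");st=sense();print(st["tcp_pos"],st["wrist_force"],st["moment"])
crop(t,260,210,360,320,6,"t3");crop(s,260,160,380,290,5,"s3");cv2.imwrite("pics/w3.png",w["image"][:,:,::-1])
E
```

```text
[0.48794337 0.0437687  0.15058357] [ 0.20313208  0.59246245 -2.96842957] [ 0.02757171 -0.03587907 -0.04346249]
```

View pics/t3.png

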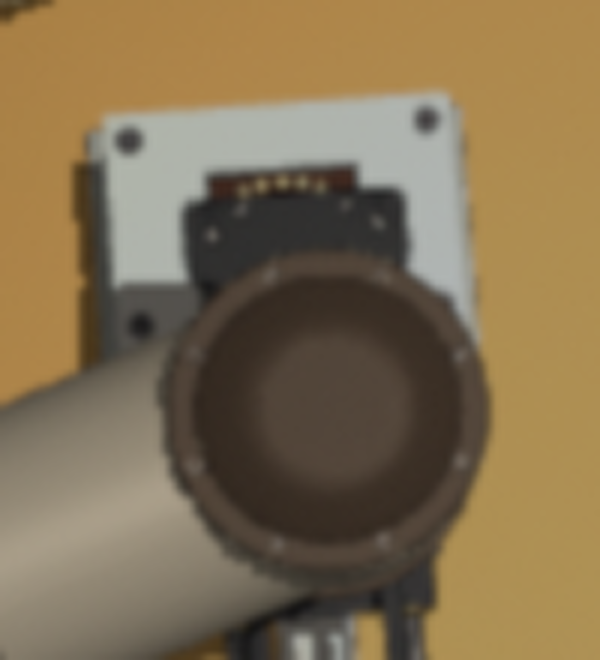

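View pics/s3.png

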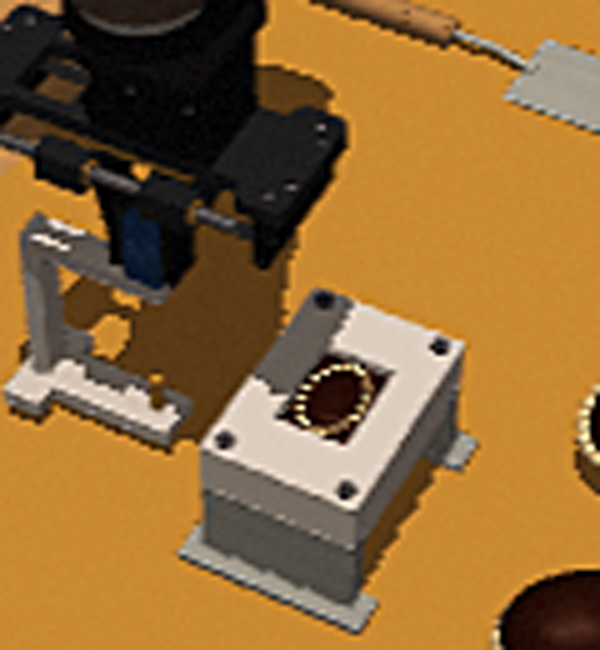

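View pics/w3.png

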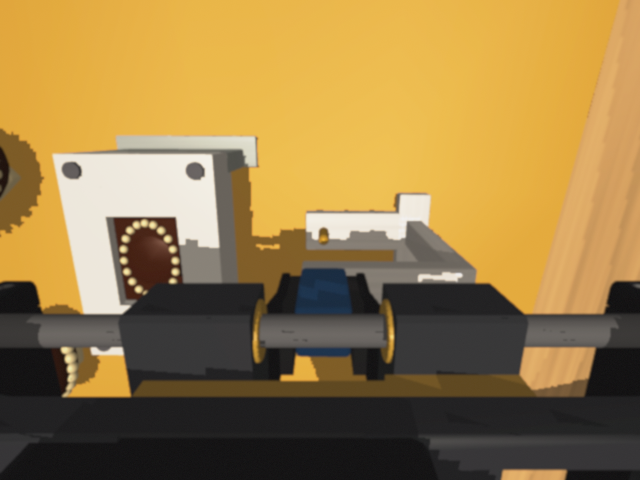

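```bash
python3 - <<'E'
from h import *
w=cam("wrist")
crop(w,280,180,480,290,4,"w4");crop(w,40,130,280,370,3,"w5")
s=cam("scene");crop(s,260,200,310,255,12,"s4")
E
```

```text
(no output)
```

View pics/w4.png

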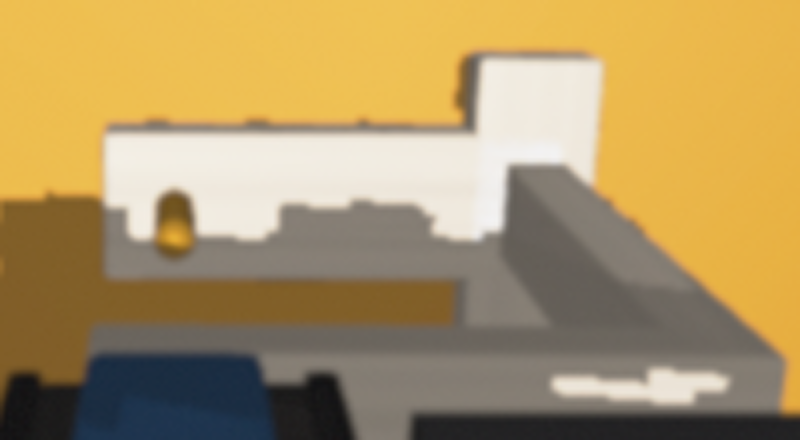

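View pics/w5.png

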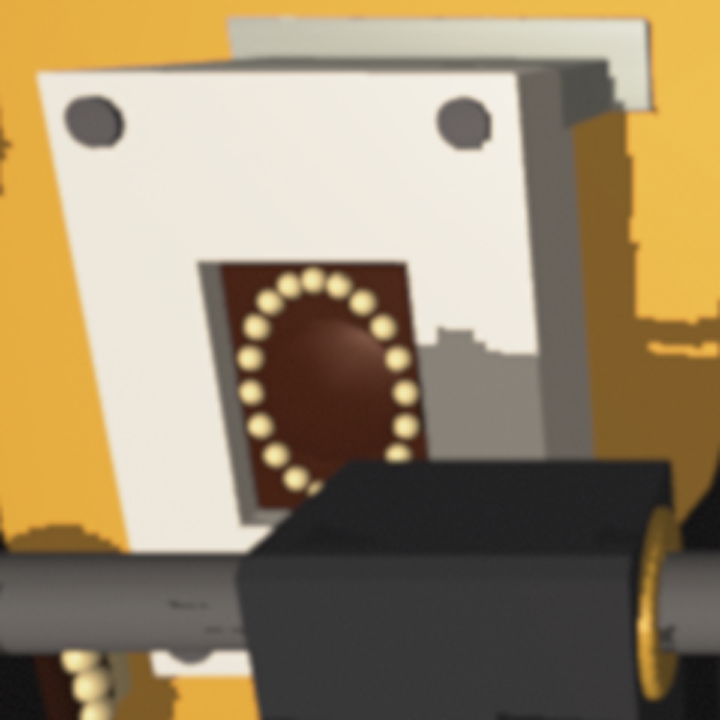

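View pics/s4.png

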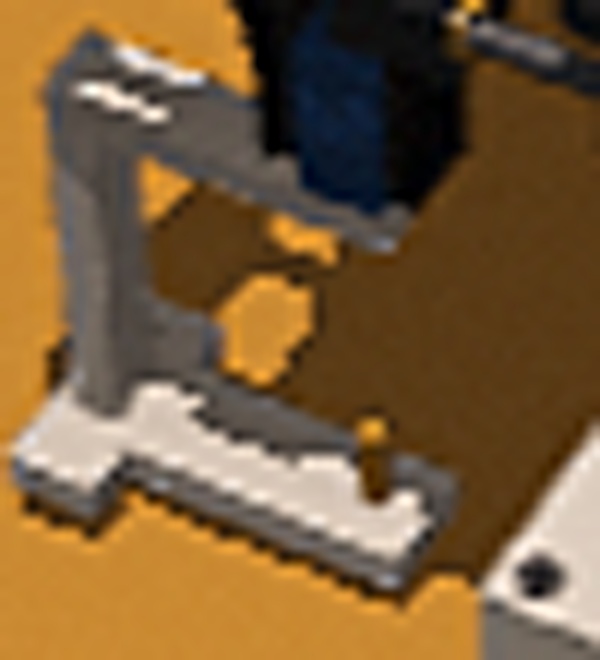

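```bash
python3 - <<'E'
from h import *
w=cam("wrist");s=cam("scene");st=sense();T=st["tcp_pos"]
print("tcp",T)
o=np.array([40,130])-.33
for n,p in dict(cL=(37,72),cR=(516,70),d1=(94,122),d2=(464,124),p1=(198,262),p2=(407,262),p3=(240,524)).items():
    u=np.array(p)/3+o;q=ray(w,*u,.09);print(n,u,q)
    d=q[:2]-[.597,.053];a=np.radians(5.3);print("   mould frame",(d[0]*np.cos(a)+d[1]*np.sin(a)).round(4),(-d[0]*np.sin(a)+d[1]*np.cos(a)).round(4))
print("pin w",ray(w,323.6,238.9,.044),"scene",ray(s,290.5,235.6,.044),tri([w,s],[(323.6,238.9),(290.5,235.6)]))
E
```

```text
tcp [0.48769407 0.04334359 0.15056507]
cL [ 52.00333333 153.67      ] [ 0.64686535 -0.00598465  0.09      ]
   mould frame 0.0442 -0.0633
cR [211.67       153.00333333] [ 0.55709086 -0.01475226  0.09      ]
   mould frame -0.046 -0.0638
d1 [ 71.00333333 170.33666667] [0.6370809  0.00243121 0.09      ]
   mould frame 0.0352 -0.0541
d2 [194.33666667 171.00333333] [ 0.56686719 -0.0037654   0.09      ]
   mould frame -0.0352 -0.0537
p1 [105.67       217.00333333] [0.61928057 0.02817459 0.09      ]
   mould frame 0.0199 -0.0268
p2 [175.33666667 217.00333333] [0.57818169 0.02431726 0.09      ]
   mould frame -0.0214 -0.0268
p3 [119.67       304.33666667] [0.61446148 0.08474897 0.09      ]
   mould frame 0.0203 0.03
pin w [0.48827536 0.04281938 0.044     ] scene [0.48932366 0.04139446 0.044     ] (array([0.48807369, 0.04339391, 0.04141565]),)
```

Emit:
{"name": "carry_out", "arguments": {"steps": [[[0,0,-0.4,0,0,0],[2,0.2,-0.4,0,0,0],[4,0.4,-0.4,0,0,0],[6,0.6,-0.4,0,0,0],[8,0.75,-0.4,0,0,0],[9.5,0.9,-0.4,0,0,0],[10.8,1.0,-0.4,0,0,0],[10.8,1.0,-0.4,0,0,0],[10.8,1.0,-0.4,0,0,0]]]}}

```text
time_s: 8.22
tcp_pos: [0.5949, 0.053, 0.1463]
ee_rot: [[-0.996, -0.001, 0.093], [-0.093, -0.0, -0.996], [0.001, -1.0, 0.0]]
wrist_force: [0.1, -1.0, -1.8]
gripper_width: 0.247
```

Emit:
{"name": "carry_out", "arguments": {"steps": [[[0.9,0.1,0,0,0,0],[0.9,0.1,0.3,0,0,0],[0.9,0.1,0.5,0,0,0],[0.9,0.1,0.5,0,0,0],[0.9,0.1,0.5,0,0,0]]]}}

```text
time_s: 8.85
tcp_pos: [0.6045, 0.0541, 0.1516]
ee_rot: [[-0.996, -0.0, 0.093], [-0.093, 0.0, -0.996], [0.0, -1.0, -0.0]]
wrist_force: [0.2, 0.4, -1.9]
gripper_width: 0.251
```

Emit:
{"name": "carry_out", "arguments": {"steps": [[[0,0,0.1,0,0,0],[0,0,0.1,0,0,0]]]}}

```text
time_s: 9.1
tcp_pos: [0.6046, 0.0541, 0.1525]
ee_rot: [[-0.996, -0.0, 0.093], [-0.093, -0.0, -0.996], [0.0, -1.0, 0.0]]
wrist_force: [0.4, 0.4, -2.6]
gripper_width: 0.251
```

Emit:
{"name": "carry_out", "arguments": {"steps": [[[0,0,0.1,0,0,0],[0,0,0.1,0,0,0]]]}}

```text
time_s: 9.35
tcp_pos: [0.6045, 0.0541, 0.1529]
ee_rot: [[-0.996, -0.001, 0.093], [-0.093, 0.0, -0.996], [0.001, -1.0, -0.0]]
wrist_force: [0.8, 0.4, -6.6]
gripper_width: 0.254
```

Emit:
{"name": "carry_out", "arguments": {"steps": [[[-0.03,0.13,0,0,0,0],[-0.07,0.27,0,0,0,0],[-0.07,0.27,0,0,0,0]]]}}

```text
time_s: 9.72
tcp_pos: [0.6033, 0.0569, 0.153]
ee_rot: [[-0.996, -0.002, 0.093], [-0.093, -0.0, -0.996], [0.002, -1.0, -0.0]]
wrist_force: [0.5, -0.1, -6.9]
gripper_width: 0.252
```

Emit:
{"name": "carry_out", "arguments": {"steps": [[[-0.08,0.12,0,0,0,0],[-0.16,0.23,0,0,0,0],[-0.16,0.23,0,0,0,0]]]}}

```text
time_s: 10.1
tcp_pos: [0.602, 0.0593, 0.1531]
ee_rot: [[-0.996, -0.001, 0.093], [-0.093, 0.0, -0.996], [0.001, -1.0, -0.0]]
wrist_force: [0.5, -0.3, -8.9]
gripper_width: 0.25
```

Emit:
{"name": "carry_out", "arguments": {"steps": [[[-0.12,0.08,0,0,0,0],[-0.23,0.16,0,0,0,0],[-0.23,0.16,0,0,0,0]]]}}

```text
time_s: 10.48
tcp_pos: [0.5999, 0.061, 0.1532]
ee_rot: [[-0.996, -0.0, 0.093], [-0.093, 0.001, -0.996], [0.0, -1.0, -0.001]]
wrist_force: [1.1, 0.4, -12.5]
gripper_width: 0.252
```

Emit:
{"name": "carry_out", "arguments": {"steps": [[[-0.13,0.04,0,0,0,0],[-0.27,0.07,0,0,0,0],[-0.27,0.07,0,0,0,0]]]}}

```text
time_s: 10.85
tcp_pos: [0.5971, 0.0617, 0.1533]
ee_rot: [[-0.996, -0.0, 0.093], [-0.093, 0.0, -0.996], [0.0, -1.0, -0.0]]
wrist_force: [2.8, 0.5, -13.6]
gripper_width: 0.25
```

Emit:
{"name": "carry_out", "arguments": {"steps": [[[-0.14,-0.01,0,0,0,0],[-0.28,-0.02,0,0,0,0],[-0.28,-0.02,0,0,0,0]]]}}

```text
time_s: 11.22
tcp_pos: [0.5942, 0.0613, 0.1534]
ee_rot: [[-0.996, -0.001, 0.093], [-0.093, 0.0, -0.996], [0.001, -1.0, -0.0]]
wrist_force: [3.0, 0.9, -13.7]
gripper_width: 0.251
```

Emit:
{"name": "carry_out", "arguments": {"steps": [[[-0.12,-0.06,-0.05,0,0,0],[-0.25,-0.12,-0.05,0,0,0],[-0.25,-0.12,-0.05,0,0,0]]]}}

```text
time_s: 11.6
tcp_pos: [0.5917, 0.0599, 0.1533]
ee_rot: [[-0.996, -0.001, 0.093], [-0.093, -0.0, -0.996], [0.001, -1.0, 0.0]]
wrist_force: [1.9, 1.8, -11.4]
gripper_width: 0.248
```

Emit:
{"name": "carry_out", "arguments": {"steps": [[[-0.1,-0.1,-0.03,0,0,0],[-0.2,-0.2,-0.03,0,0,0],[-0.2,-0.2,-0.03,0,0,0]]]}}

```text
time_s: 11.98
tcp_pos: [0.5898, 0.0577, 0.1531]
ee_rot: [[-0.996, -0.0, 0.093], [-0.093, -0.001, -0.996], [0.0, -1.0, 0.001]]
wrist_force: [1.6, -0.1, -8.7]
gripper_width: 0.25
```

Emit:
{"name": "carry_out", "arguments": {"steps": [[[-0.06,-0.12,0,0,0,0],[-0.12,-0.25,0,0,0,0],[-0.12,-0.25,0,0,0,0]]]}}

```text
time_s: 12.35
tcp_pos: [0.5887, 0.0551, 0.1531]
ee_rot: [[-0.996, -0.0, 0.093], [-0.093, -0.001, -0.996], [0.0, -1.0, 0.001]]
wrist_force: [1.3, -0.3, -7.6]
gripper_width: 0.251
```

Emit:
{"name": "carry_out", "arguments": {"steps": [[[-0.01,-0.14,0,0,0,0],[-0.02,-0.28,0,0,0,0],[-0.02,-0.28,0,0,0,0]]]}}

```text
time_s: 12.72
tcp_pos: [0.5889, 0.0523, 0.1532]
ee_rot: [[-0.996, 0.001, 0.093], [-0.093, -0.001, -0.996], [-0.001, -1.0, 0.001]]
wrist_force: [0.7, -0.5, -5.2]
gripper_width: 0.253
```

Emit:
{"name": "carry_out", "arguments": {"steps": [[[0.03,-0.13,0.03,0,0,0],[0.07,-0.27,0.03,0,0,0],[0.07,-0.27,0.03,0,0,0]]]}}

```text
time_s: 13.1
tcp_pos: [0.5898, 0.0497, 0.1536]
ee_rot: [[-0.996, 0.001, 0.093], [-0.093, -0.0, -0.996], [-0.001, -1.0, 0.001]]
wrist_force: [1.0, -0.4, -4.2]
gripper_width: 0.248
```

Emit:
{"name": "carry_out", "arguments": {"steps": [[[0.08,-0.12,0,0,0,0],[0.16,-0.23,0,0,0,0],[0.16,-0.23,0,0,0,0]]]}}

```text
time_s: 13.48
tcp_pos: [0.591, 0.0476, 0.1532]
ee_rot: [[-0.996, 0.0, 0.093], [-0.093, -0.0, -0.996], [-0.0, -1.0, 0.0]]
wrist_force: [0.4, -0.5, -3.0]
gripper_width: 0.247
```

Emit:
{"name": "carry_out", "arguments": {"steps": [[[0,0,0.1,0,0,0],[0,0,0.1,0,0,0]]]}}

```text
time_s: 13.72
tcp_pos: [0.5911, 0.0478, 0.1543]
ee_rot: [[-0.996, 0.0, 0.093], [-0.093, 0.0, -0.996], [-0.0, -1.0, -0.0]]
wrist_force: [0.1, 0.4, -2.7]
gripper_width: 0.25
```

Free upward: the pin is in the hole. Continue up.

Emit:
{"name": "carry_out", "arguments": {"steps": [[[0,0,0.1,0,0,0],[0,0,0.2,0,0,0],[0,0,0.2,0,0,0]]]}}

```text
time_s: 14.1
tcp_pos: [0.5915, 0.0478, 0.1565]
ee_rot: [[-0.996, 0.001, 0.093], [-0.093, 0.0, -0.996], [-0.001, -1.0, -0.0]]
wrist_force: [1.5, 0.2, -1.6]
gripper_width: 0.25
```

Emit:
{"name": "carry_out", "arguments": {"steps": [[[0,0,0.1,0,0,0],[0,0,0.2,0,0,0],[0,0,0.2,0,0,0]]]}}

```text
time_s: 14.48
tcp_pos: [0.5914, 0.0477, 0.1584]
ee_rot: [[-0.996, 0.001, 0.093], [-0.093, 0.0, -0.996], [-0.001, -1.0, -0.0]]
wrist_force: [1.6, -0.7, -2.0]
gripper_width: 0.252
```

Emit:
{"name": "carry_out", "arguments": {"steps": [[[0.1,0,0.1,0,0,0],[0.1,0,0.2,0,0,0],[0.1,0,0.2,0,0,0]]]}}

```text
time_s: 14.85
tcp_pos: [0.5918, 0.0477, 0.1601]
ee_rot: [[-0.996, -0.0, 0.093], [-0.093, -0.0, -0.996], [0.0, -1.0, 0.0]]
wrist_force: [0.7, -0.8, -1.1]
gripper_width: 0.249
```

Emit:
{"name": "carry_out", "arguments": {"steps": [[[0,0,0.1,0,0,0],[0,0,0.2,0,0,0],[0,0,0.2,0,0,0]]]}}

```text
time_s: 15.22
tcp_pos: [0.5917, 0.0476, 0.1614]
ee_rot: [[-0.996, -0.001, 0.093], [-0.093, -0.0, -0.996], [0.001, -1.0, 0.0]]
wrist_force: [2.2, -0.9, -7.1]
gripper_width: 0.253
```

Emit:
{"name": "carry_out", "arguments": {"steps": [[[0,0,0.1,0,0,0],[0,0,0.2,0,0,0],[0,0,0.2,0,0,0]]]}}

```text
time_s: 15.6
tcp_pos: [0.5917, 0.0475, 0.1639]
ee_rot: [[-0.996, -0.001, 0.093], [-0.093, -0.0, -0.996], [0.001, -1.0, 0.0]]
wrist_force: [1.3, -3.0, -5.8]
gripper_width: 0.25
```

Emit:
{"name": "carry_out", "arguments": {"steps": [[[0,0,0.1,0,0,0],[0,0,0.2,0,0,0],[0,0,0.2,0,0,0]]]}}

```text
time_s: 15.98
tcp_pos: [0.5916, 0.0475, 0.1656]
ee_rot: [[-0.996, -0.001, 0.093], [-0.093, -0.0, -0.996], [0.001, -1.0, 0.0]]
wrist_force: [2.7, -1.7, -9.6]
gripper_width: 0.249
```

Emit:
{"name": "carry_out", "arguments": {"steps": [[[0,0,0.1,0,0,0],[0,0,0.2,0,0,0],[0,0,0.3,0,0,0],[0,0,0.4,0,0,0]]]}}

```text
time_s: 16.48
tcp_pos: [0.5917, 0.0476, 0.1703]
ee_rot: [[-0.996, -0.001, 0.093], [-0.093, -0.0, -0.996], [0.001, -1.0, 0.0]]
wrist_force: [0.7, -2.4, -8.7]
gripper_width: 0.249
```

Emit:
{"name": "carry_out", "arguments": {"steps": [[[0,0,0.1,0,0,0],[0,0,0.2,0,0,0],[0,0,0.3,0,0,0],[0,0,0.4,0,0,0]]]}}

```text
time_s: 16.98
tcp_pos: [0.5918, 0.0476, 0.174]
ee_rot: [[-0.996, -0.001, 0.093], [-0.093, -0.0, -0.996], [0.001, -1.0, 0.0]]
wrist_force: [1.6, -2.4, -9.9]
gripper_width: 0.25
```

Emit:
{"name": "carry_out", "arguments": {"steps": [[[0,0,0.1,0,0,0],[0,0,0.2,0,0,0],[0,0,0.25,0,0,0],[0,0,0.25,0,0,0]]]}}

```text
time_s: 17.48
tcp_pos: [0.5918, 0.0476, 0.1765]
ee_rot: [[-0.996, -0.0, 0.093], [-0.093, -0.0, -0.996], [0.0, -1.0, 0.0]]
wrist_force: [1.0, -2.0, -8.9]
gripper_width: 0.245
```

```bash
python3 - <<'E'
from h import *
s=cam("scene");st=sense();print(st["tcp_pos"],st["wrist_force"],st["moment"])
crop(s,270,180,390,290,5,"s5")
E
```

```text
[0.59178448 0.0476364  0.17654351] [ 0.65823033 -3.10119405 -9.27253605] [-1.09725173 -0.19807516 -0.00529526]
```

View pics/s5.png

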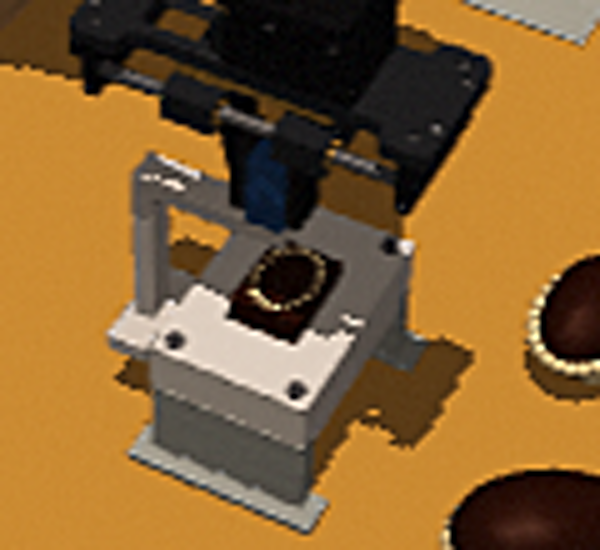

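Emit:
{"name": "carry_out", "arguments": {"steps": [[[0,0,-0.3,0,0,0],[0,0,-0.7,0,0,0],[0,0,-1.1,0,0,0],[0,0,-1.5,0,0,0],[0,0,-1.9,0,0,0],[0,0,-2.3,0,0,0],[0,0,-2.7,0,0,0],[0,0,-3.0,0,0,0],[0,0,-3.0,0,0,0],[0,0,-3.0,0,0,0]]]}}

```text
time_s: 18.77
tcp_pos: [0.5921, 0.0477, 0.1467]
ee_rot: [[-0.996, 0.0, 0.093], [-0.093, 0.0, -0.996], [-0.0, -1.0, 0.0]]
wrist_force: [-0.2, -0.6, -2.5]
gripper_width: 0.249
```

Emit:
{"name": "carry_out", "arguments": {"steps": [[[-1,-0.1,0,0,0,0],[-3,-0.3,0,0,0,0],[-5,-0.5,0,0,0,0],[-7,-0.65,0,0,0,0],[-9,-0.85,0,0,0,0],[-11,-1,0,0,0,0],[-13,-1.2,0,0,0,0],[-15,-1.4,0,0,0,0],[-16,-1.5,0,0,0,0],[-16,-1.5,-0.3,0,0,0],[-16,-1.5,-0.5,0,0,0],[-16,-1.5,-0.5,0,0,0],[-16,-1.5,-0.5,0,0,0]]]}}

```text
time_s: 20.4
tcp_pos: [0.4323, 0.0328, 0.1414]
ee_rot: [[-0.996, -0.0, 0.093], [-0.093, -0.0, -0.996], [0.0, -1.0, 0.0]]
wrist_force: [0.1, -0.1, -3.8]
gripper_width: 0.252
```

Emit:
{"name": "carry_out", "arguments": {"steps": [[[0,0,-0.05,0,0,0],[0,0,-0.1,0,0,0],[0,0,-0.1,0,0,0]]]}}

```text
time_s: 20.78
tcp_pos: [0.432, 0.0327, 0.1405]
ee_rot: [[-0.996, -0.0, 0.093], [-0.093, -0.0, -0.996], [0.0, -1.0, 0.0]]
wrist_force: [-0.2, 0.2, -2.6]
gripper_width: 0.25
```

```bash
python3 - <<'E'
from h import *
s=cam("scene");w=cam("wrist");crop(s,230,150,390,290,5,"s6");cv2.imwrite("pics/w6.png",w["image"][:,:,::-1])
E
```

```text
(no output)
```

View pics/s6.png

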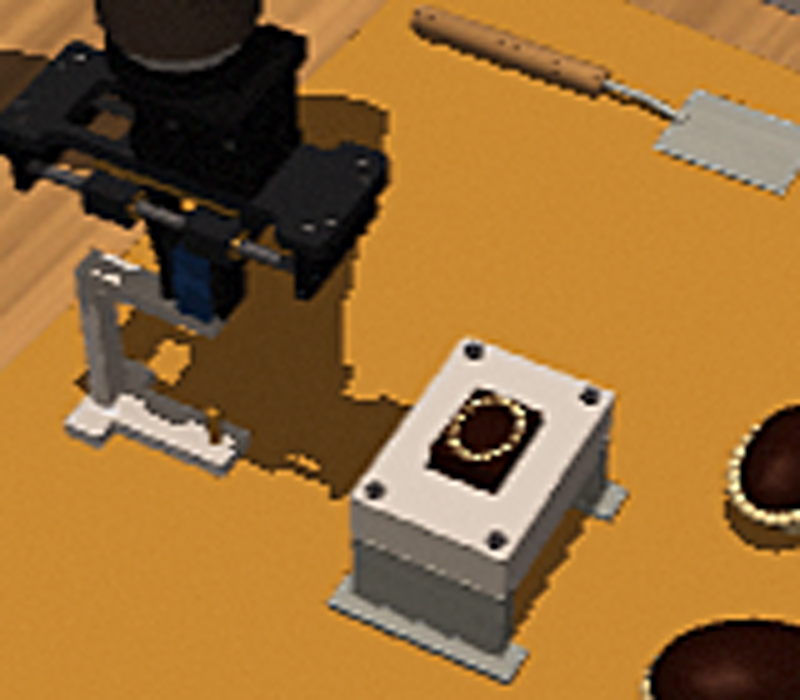

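View pics/w6.png

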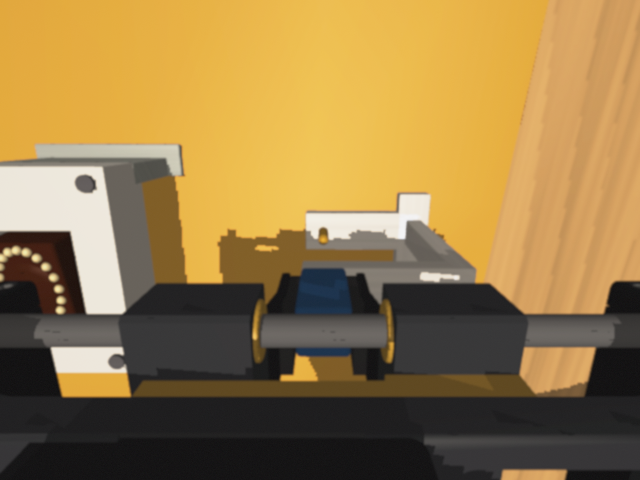

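Emit:
{"name": "carry_out", "arguments": {"steps": [[[0,0,-0.05,0,0,0],[0,0,-0.1,0,0,0],[0,0,-0.1,0,0,0]]]}}

```text
time_s: 21.25
tcp_pos: [0.4321, 0.0327, 0.1404]
ee_rot: [[-0.996, 0.001, 0.093], [-0.093, -0.0, -0.996], [-0.001, -1.0, 0.0]]
wrist_force: [-3.1, -0.2, 5.0]
gripper_width: 0.246
```

Emit:
{"name": "carry_out", "arguments": {"steps": [[[0,0,0.08,0,0,0],[0,0,0.08,0,0,0],[0,0,0.08,0,0,0],[0,0,0.08,0,0,0],[0,0,0.08,0,0,0],[0,0,0.08,0,0,0],[0,0,0.08,0,0,0],[0,0,0.08,0,0,0]]], "fingers": 0}}

```text
time_s: 22.25
tcp_pos: [0.432, 0.0327, 0.1404]
ee_rot: [[-0.996, 0.0, 0.093], [-0.093, -0.0, -0.996], [-0.0, -1.0, 0.0]]
wrist_force: [0.2, -0.2, -0.4]
gripper_width: 0.986
```

Emit:
{"name": "carry_out", "arguments": {"steps": [[[0,0,2,0,0,0],[0,0,5,0,0,0],[0,0,9,0,0,0],[0,0,9,0,0,0],[0,0,9,0,0,0]]]}}

```text
time_s: 22.88
tcp_pos: [0.4314, 0.0326, 0.2298]
ee_rot: [[-0.996, -0.001, 0.093], [-0.093, 0.0, -0.996], [0.001, -1.0, -0.0]]
wrist_force: [-0.2, 0.0, -0.2]
gripper_width: 0.999
```

```bash
python3 - <<'E'
from h import *
s=cam("scene");w=cam("wrist");crop(s,230,150,390,290,5,"s7");cv2.imwrite("pics/w7.png",w["image"][:,:,::-1]);crop(w,0,150,200,350,4,"w8")
E
```

```text
(no output)
```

View pics/s7.png

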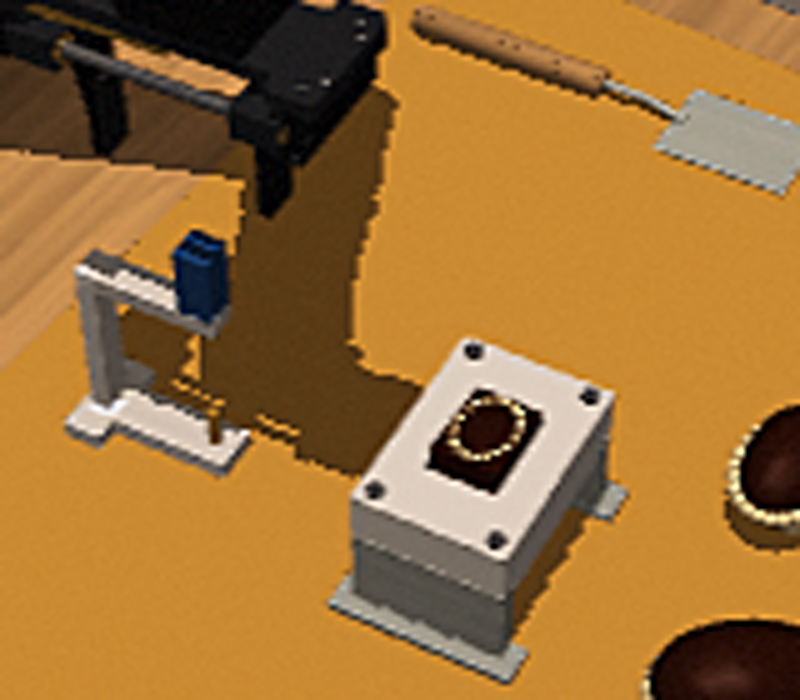

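View pics/w7.png

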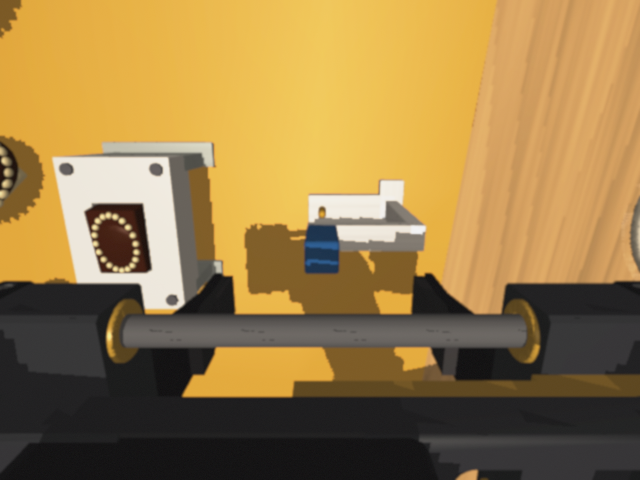

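Emit:
{"name": "carry_out", "arguments": {"steps": [[[3,0.4,0,0,0,0],[8,1,0,0,0,0],[13,1.6,0,0,0,0],[16.5,2.1,0,0,0,0],[16.5,2.1,-3,0,0,0],[16.5,2.1,-7,0,0,0],[16.5,2.1,-11,0,0,0],[16.5,2.1,-11,0,0,0],[16.5,2.1,-11,0,0,0]]]}}

```text
time_s: 24.1
tcp_pos: [0.5978, 0.0538, 0.1212]
ee_rot: [[-0.996, 0.001, 0.094], [-0.094, -0.0, -0.996], [-0.001, -1.0, 0.0]]
wrist_force: [0.1, 0.3, 0.7]
gripper_width: 1.005
```

```bash
python3 - <<'E'
from h import *
s=cam("scene");w=cam("wrist");st=sense();print(st["tcp_pos"],st["wrist_force"]);crop(s,270,170,390,280,6,"s8");cv2.imwrite("pics/w9.png",w["image"][:,:,::-1])
E
```

```text
[0.59818717 0.05403161 0.12226084] [0.03080393 0.1592231  0.11337464]
```

View pics/s8.png

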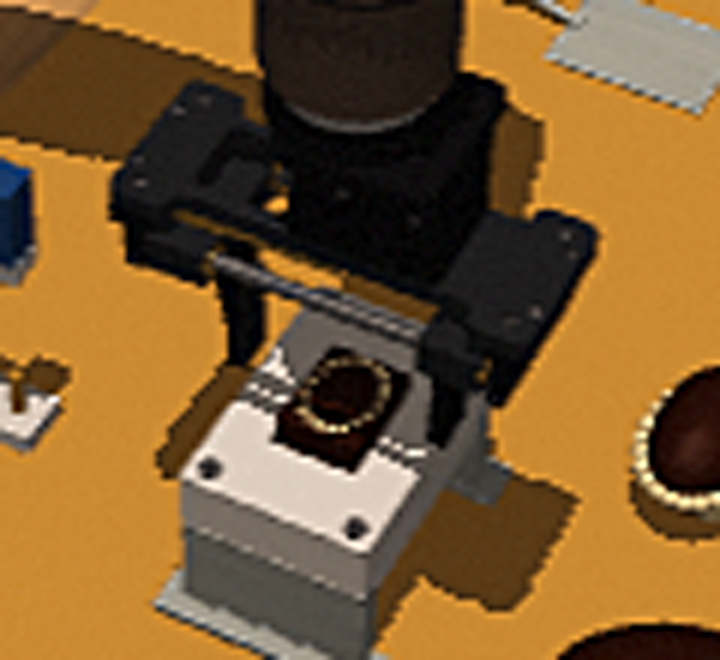

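View pics/w9.png

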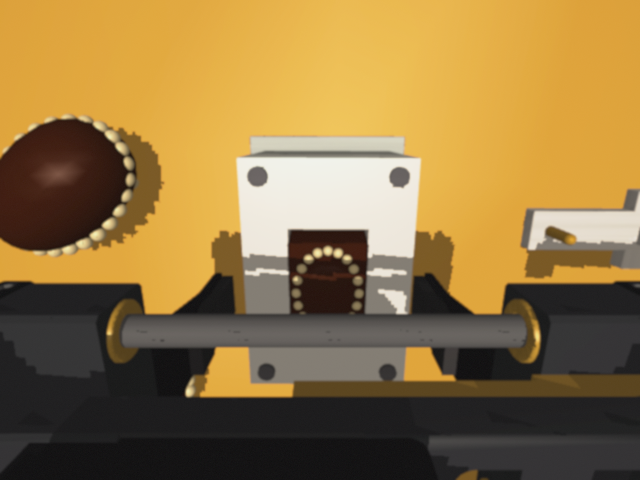

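Emit:
{"name": "carry_out", "arguments": {"steps": [[[-0.1,0,-0.5,0,0,0],[-0.1,0,-1,0,0,0],[-0.1,0,-1.4,0,0,0],[-0.1,0,-1.4,0,0,0],[-0.1,0,-1.4,0,0,0]]]}}

```text
time_s: 24.82
tcp_pos: [0.596, 0.0537, 0.1064]
ee_rot: [[-0.996, 0.0, 0.093], [-0.093, -0.0, -0.996], [-0.0, -1.0, 0.0]]
wrist_force: [-0.8, -0.1, -0.2]
gripper_width: 1.002
```

Emit:
{"name": "carry_out", "arguments": {"steps": [[[0,0,0,0,0,0],[0,0,0,0,0,0],[0,0,0,0,0,0],[0,0,0,0,0,0],[0,0,0,0,0,0],[0,0,0,0,0,0],[0,0,0,0,0,0]]], "fingers": 255}}

```text
time_s: 25.7
tcp_pos: [0.596, 0.0537, 0.1064]
ee_rot: [[-0.996, 0.0, 0.093], [-0.093, -0.0, -0.996], [-0.0, -1.0, 0.0]]
wrist_force: [-0.3, 0.0, 0.2]
gripper_width: 0.455
```

Emit:
{"name": "carry_out", "arguments": {"steps": [[[0,0,0.2,0,0,0],[0,0,0.5,0,0,0],[0,0,0.9,0,0,0],[0,0,1.3,0,0,0],[0,0,1.8,0,0,0],[0,0,1.8,0,0,0]]]}}

```text
time_s: 26.45
tcp_pos: [0.5966, 0.0538, 0.1257]
ee_rot: [[-0.996, 0.002, 0.093], [-0.093, 0.0, -0.996], [-0.002, -1.0, -0.0]]
wrist_force: [-0.9, 0.3, -0.8]
gripper_width: 0.46
```

Emit:
{"name": "carry_out", "arguments": {"steps": [[[0,0,1,0,0,0],[0,0,3,0,0,0],[0,0,5.5,0,0,0],[0,0,8,0,0,0],[0,0,8,0,0,0]]]}}

```text
time_s: 27.08
tcp_pos: [0.5973, 0.054, 0.2072]
ee_rot: [[-0.996, 0.006, 0.093], [-0.093, 0.001, -0.996], [-0.006, -1.0, -0.001]]
wrist_force: [-0.2, -0.9, -1.6]
gripper_width: 0.454
```

```bash
python3 - <<'E'
from h import *
s=cam("scene");st=sense();print(st["tcp_pos"],st["wrist_force"]);crop(s,230,140,390,280,5,"s9")
E
```

```text
[0.59617499 0.05386505 0.20532429] [-0.07864818  0.32933096 -0.94576958]
```

View pics/s9.png

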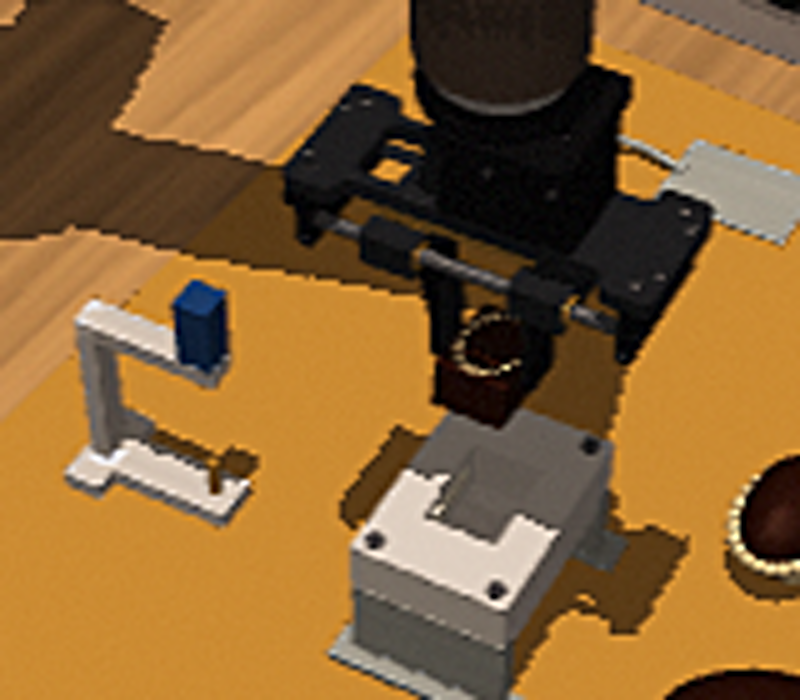

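Emit:
{"name": "carry_out", "arguments": {"steps": [[[-0.2,-2,0,0,0,0],[-0.5,-5,0,0,0,0],[-0.8,-9,0,0,0,0],[-1.1,-13,0,0,0,0],[-1.4,-17,0,0,0,0],[-1.7,-21,0,0,0,0],[-2.1,-25,0,0,0,0],[-2.4,-29,0,0,0,0],[-2.7,-33,0,0,0,0],[-2.9,-35.5,0,0,0,0],[-3,-36.8,0,0,0,0],[-3,-36.8,0,0,0,0],[-3,-36.8,-3,0,0,0],[-3,-36.8,-6,0,0,0],[-3,-36.8,-9,0,0,0],[-3,-36.8,-12,0,0,0],[-3,-36.8,-12,0,0,0],[-3,-36.8,-12,0,0,0]]]}}

```text
time_s: 29.38
tcp_pos: [0.5669, -0.314, 0.0856]
ee_rot: [[-0.996, 0.002, 0.094], [-0.094, -0.001, -0.996], [-0.002, -1.0, 0.001]]
wrist_force: [0.1, 0.5, -0.4]
gripper_width: 0.45
```

```bash
python3 - <<'E'
from h import *
s=cam("scene");st=sense();print(st["tcp_pos"],st["wrist_force"]);crop(s,160,260,300,420,5,"s10");w=cam("wrist");cv2.imwrite("pics/w10.png",w["image"][:,:,::-1])
E
```

```text
[ 0.5671851  -0.31425646  0.08614282] [ 0.57464113 -0.39724852 -0.62987273]
```

View pics/s10.png

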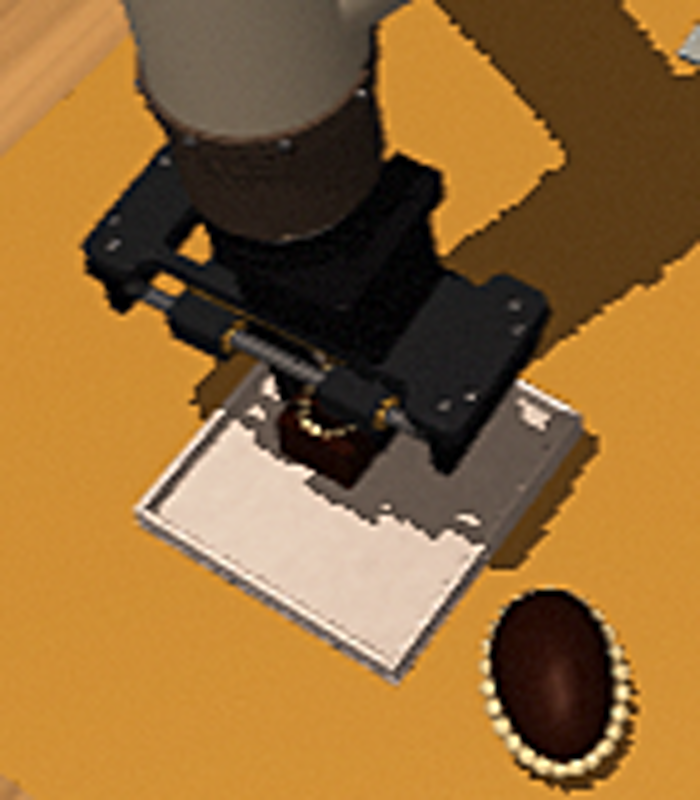

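View pics/w10.png

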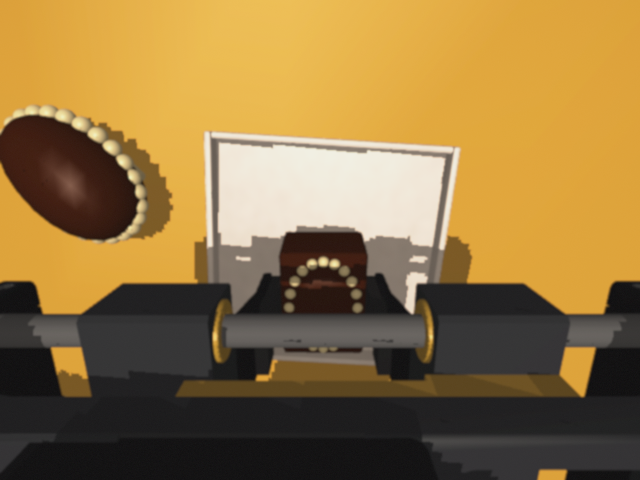

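Emit:
{"name": "carry_out", "arguments": {"steps": [[[0,0,-1.5,0,0,0],[0,0,-3,0,0,0],[0,0,-4.2,0,0,0],[0,0,-4.4,0,0,0],[0,0,-4.4,0,0,0],[0,0,-4.4,0,0,0]]]}}

```text
time_s: 30.22
tcp_pos: [0.5661, -0.3142, 0.0403]
ee_rot: [[-0.996, 0.001, 0.093], [-0.093, 0.0, -0.996], [-0.001, -1.0, -0.0]]
wrist_force: [0.1, 0.2, -0.5]
gripper_width: 0.453
```

Emit:
{"name": "carry_out", "arguments": {"steps": [[[0,0,-0.15,0,0,0],[0,0,-0.3,0,0,0],[0,0,-0.3,0,0,0]]]}}

```text
time_s: 30.6
tcp_pos: [0.5663, -0.315, 0.0391]
ee_rot: [[-0.996, 0.001, 0.093], [-0.093, -0.001, -0.996], [-0.001, -1.0, 0.002]]
wrist_force: [-2.0, -0.2, 7.6]
gripper_width: 0.456
```

Emit:
{"name": "carry_out", "arguments": {"steps": [[[0,0,-0.1,0,0,0],[0,0,-0.1,0,0,0]]]}}

```text
time_s: 30.85
tcp_pos: [0.5665, -0.3154, 0.0386]
ee_rot: [[-0.996, 0.002, 0.094], [-0.094, -0.002, -0.996], [-0.002, -1.0, 0.002]]
wrist_force: [-2.5, -1.8, 8.0]
gripper_width: 0.458
```

Emit:
{"name": "carry_out", "arguments": {"steps": [[[0,0,-0.1,0,0,0],[0,0,-0.1,0,0,0]]]}}

```text
time_s: 31.1
tcp_pos: [0.5667, -0.3157, 0.0379]
ee_rot: [[-0.996, 0.002, 0.094], [-0.094, -0.003, -0.996], [-0.002, -1.0, 0.003]]
wrist_force: [-3.0, -2.7, 9.4]
gripper_width: 0.451
```

Emit:
{"name": "carry_out", "arguments": {"steps": [[[0,0,0,0,0,0],[0,0,0,0,0,0],[0,0,0,0,0,0],[0,0,0,0,0,0],[0,0,0,0,0,0],[0,0,0,0,0,0],[0,0,0,0,0,0]]], "fingers": 0}}

```text
time_s: 31.98
tcp_pos: [0.566, -0.3143, 0.0354]
ee_rot: [[-0.996, 0.0, 0.093], [-0.093, -0.0, -0.996], [-0.0, -1.0, 0.0]]
wrist_force: [-0.1, -0.4, 0.0]
gripper_width: 0.99
```

Emit:
{"name": "carry_out", "arguments": {"steps": [[[0,0,1,0,0,0],[0,0,4,0,0,0],[0,0,8,0,0,0],[0,0,13,0,0,0],[0,0,16,0,0,0],[-2,-8,16,0,0,0],[-5,-14,16,0,0,0],[-5,-18,16,0,0,0],[-5,-18,16,0,0,0],[-5,-18,16,0,0,0]]]}}

```text
time_s: 33.22
tcp_pos: [0.5157, -0.4943, 0.1955]
ee_rot: [[-0.996, 0.0, 0.092], [-0.092, 0.0, -0.996], [-0.0, -1.0, -0.0]]
wrist_force: [0.2, -0.6, -0.3]
gripper_width: 0.996
```

```bash
python3 - <<'E'
from h import *
s=cam("scene");t=cam("top");st=sense();print(st["tcp_pos"],st["wrist_force"]);cv2.imwrite("pics/s11.png",s["image"][:,:,::-1]);cv2.imwrite("pics/t11.png",t["image"][:,:,::-1]);crop(s,170,300,300,410,6,"s12");crop(s,230,190,360,290,6,"s13")
E
```

```text
[ 0.51644616 -0.4931593   0.19588999] [-0.66859676  0.21313897  0.07237202]
```

View pics/s11.png

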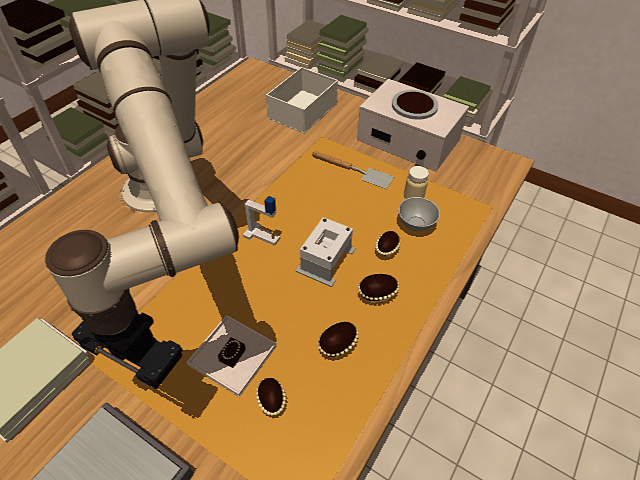

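View pics/s12.png

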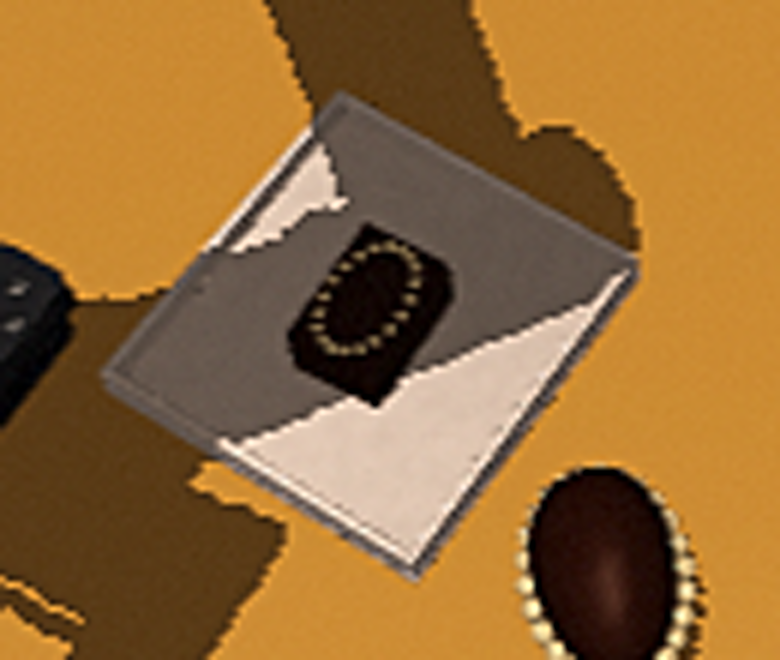

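View pics/t11.png

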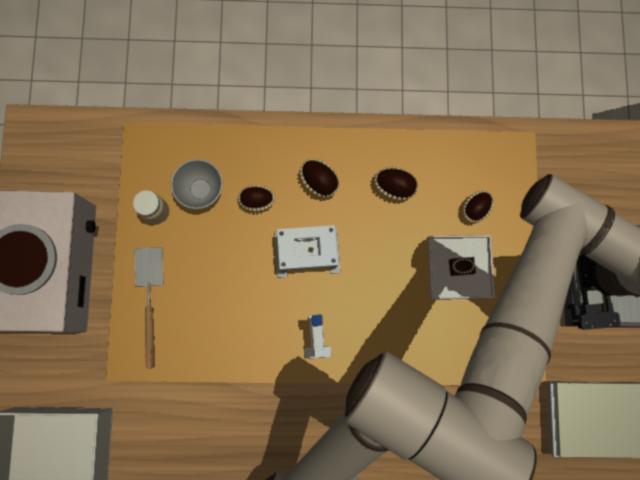

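```bash
python3 - <<'E'
from station import sense,ticket
s=sense();print(s["time_s"],s["wrist_force"],abs(s["joint_velocities"]).max());print(ticket.finish_job())
E
```

```text
33.325 [-0.66859676  0.21313897  0.07237202] 0.6721065535861197
the job is handed in; nothing more can be done
None
```

The job is done and handed in after 33.3 s on the robot's clock; `finish_job` reports no verdict.

- **Iron and knockout:** I gripped the iron by its handle with the jaws along its x. Sliding the pin lightly round an 8 mm circle under the mould, I felt the hole at about 220° in the mould's frame. I then pushed the chocolate up by about 16 mm. That height comes from the arm's own position readings; the picture showed the chocolate clearly proud but I did not measure it there.
- **Forces:** The readings included roughly 2.6 N from the iron's own weight. Allowing for that, the most against the mould was about 11 N, and about 7 N against the chocolate. These are end-of-call readings only.
- **Parking the iron:** I withdrew it and stood it upright with its pin about 165 mm from the pocket. It was still upright in the last pictures.
- **Placing the chocolate:** It had tilted slightly in the grip and met the tray floor on one edge about 2.5 mm early. It was lowered until it nearly settled, then released. The last scene view shows it flat and right way up. In the last top view it sits within a pixel or two (a few mm) of the tray's centre.
- **Last checks:** The other objects look unmoved in the pictures, and the wrist force was about 0 with the gripper clear. The two cameras differed by about 6 mm on the tray's centre and 1–2 mm on the mould's position, both within the tolerance needed.

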